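Index the tube carousel to the reader

TASK

Turn the tube carousel by pushing sideways on its spokes with a fingertip until the red-capped tube stands squarely in line with the reader's orange arrow and window, and let it rest there for two seconds. Then turn the carousel on, again by its spokes, until the light-blue-capped tube stands at the arrow, leave it at rest there and take the hand away. Nothing is gripped or lifted: touch only the spokes, not the tubes, their cups or the reader, and leave the things round about where they are.

Things in the scene. Friction and masses are not known exactly. Their poses are not given: they have to be found in the camera images.
- axis (a point): Point on the carousel's upright turning axis at the height of the spokes (85 mm above the worktop). A hub cap 36 mm across and 98 mm high stands here. Its own orientation does not turn with the carousel. The foot is 156 mm across and fixed to the worktop.
- carousel (a joint): Angle of the carousel, rad, 0 at the start, growing anticlockwise seen from above. It turns either way, more than a full turn, with light friction (0.06 N m, about 0.6 N at a spoke) and stays where it is left. Six level spokes 60 degrees apart turn with it: rods 8 mm thick, their centres 85 mm above the worktop, each with a black ball 16 mm across, 135 mm from the axis.
- spoke_end (a point): Centre of the black ball at the end of one of the six spokes, 135 mm from the axis, 85 mm above the worktop; it turns with the carousel. The other spokes lie at multiples of 60 degrees from it. Between 80 and 125 mm from the axis a spoke stands free, with open height under it.
- cups: White disc, 152 mm across, top 17 mm above the worktop, with six cups half-way between the spokes, 60 mm from the axis; the cups reach 71 mm from the axis and 60 mm above the worktop. It turns with the carousel and carries the tubes, four cups being filled. Its origin is on the axis at worktop height. Not to be touched.
- station (a point): The place before the reader: the point 60 mm from the axis, 68 mm above the worktop, in line with the arrow and the middle of the reader's window, where the middle of a presented tube belongs.
- reader: Fixed white tube reader, 64 mm wide, 118 mm tall, on the far side of the carousel, its dark window facing it. Origin on the carousel's axis at worktop height; its x axis points from there out to the window, 150 mm away; the housing ends at 198 mm. A base plate 3 mm high, with an orange arrow that points at the axis, starts 84 mm from the axis.
- red_mid (a point): Middle (half-way up, 48 mm above its foot) of the loose sample tube with the red cap: 16 mm across the cap, 96 mm tall, standing upright in one of the white cups, its top 116 mm above the worktop. Which cup it stands in varies. Its z axis points up the tube.
- blue_mid (a point): Middle (half-way up, 48 mm above its foot) of the loose sample tube with the light-blue cap: 16 mm across the cap, 96 mm tall, standing upright in one of the white cups, its top 116 mm above the worktop. Which cup it stands in varies. Its z axis points up the tube.
- yellow_mid (a point): Middle (half-way up, 48 mm above its foot) of the loose sample tube with the yellow cap: 16 mm across the cap, 96 mm tall, standing upright in one of the white cups, its top 116 mm above the worktop. Which cup it stands in varies. Its z axis points up the tube.
- green_mid (a point): Middle (half-way up, 48 mm above its foot) of the loose sample tube with the green cap: 16 mm across the cap, 96 mm tall, standing upright in one of the white cups, its top 116 mm above the worktop. Which cup it stands in varies. Its z axis points up the tube.
- tube_red: The same red-capped tube; origin at the centre of its foot.
- tube_blue: The same light-blue-capped tube; origin at the centre of its foot.
- tube_yellow: The same yellow-capped tube; origin at the centre of its foot.
- tube_green: The same green-capped tube; origin at the centre of its foot.
- saline_bottle: Bystander: small white bottle with a blue cap, 45 mm across, 80 mm tall, loose, to the left of the carousel; origin at the centre of its underside.
- pad_box: Bystander: blue carton 58 x 88 x 62 mm, loose, to the right of the carousel; origin at the centre of its underside.
- label_roll: Bystander: white roll of labels, 64 mm across, 32 mm high, loose, to the right of the carousel on the robot's side; origin at the centre of its underside.

How it is judged:
By the outcome, as a careful person would: the job done as asked, in the order asked, and still so for the second after the job is handed in, with the robot touching nothing.
It also fails if it takes over 72 s, if anything falls off the work surface, if the arm or the gripper's body presses on something with over 40 N, if the wrist force passes 120 N, or if a joint passes its speed limit or range.

ROBOT

A 7-joint arm with a two-finger parallel gripper is mounted at the origin on a cart in front of the work surface, level with it; the furniture and walls round the work are solid. World frame = base frame: x ahead of the robot, y to its left, z up, the work surface at z = 0. Lengths are in m, angles in rad, forces in N, time in s.
With the tool pointing down it reaches from about 0.425 to 0.825 m from the base axis. Payload 3.6 kg.
Tool frame: the origin (TCP) lies at the very end of the fingers, on their centre line; the grasp point (between the pads) lies 19 mm behind it (ctrl.hold_point_z is the distance from the TCP to the grasp point, in m); z points along the fingers, x is the direction in which the jaws open and shut, and the axes are right-handed (so a half turn about z gives the same grasp; the last joint's range is limited). The gripper opens to 93 mm and grips with 3 to 60 N. Pads are 15 mm wide; open, the fingers measure 128 mm over their backs; the gripper's body (75 mm by 188 mm) begins 65 mm behind the grasp point.
Start: joints at [1.147, 0.615, -0.013, 1.423, 0.008, 1.103, -0.04], TCP at [0.251, -0.599, 0.219] pointing down, gripper open.
Joint ranges: [-3.12, 3.12], [-0.3, 2.06], [-1.34, 1.32], [0.26, 2.42], [-1.36, 4.5], [0.01, 1.98], [-2.84, 2.84]. Speed limits (rad/s): [2.79, 2.79, 3.14, 3.14, 3.14, 3.14, 3.14].

INTERFACE

Orientations are given as a unit quaternion [x, y, z, w].
In Python, from plant import ctrl, camera, camera_params, spotter gives the robot as it stands.
- The arm moves only by the shell command python3 -m inch 'ROWS' [FORCE]. ROWS is JSON, a list of rows, each a list of 3 entries, a list of its own where there are three numbers: the shift along the tool's x, y, z in m, then the turn about the tool's z in degrees, then the finger opening in m, from 0 to 0.093. In form: [[[dx, dy, dz], yaw, jaw], ...]. A call has 1 to 10 rows; each row shifts and turns the commanded pose from where the row before left it, along the tool's axes as they then stand; what a row does not reach is not made up. A row lasts 1/8 s, in which the tool goes at most 62.5 mm and 10.7 degrees, less where a joint would pass 70% of its speed; a pose out of reach is approached as far as the arm can. A call is refused whole if a number of a shift passes 0.0625 or a number of a turn 10.7, either way. A call with a gripper value outside its range is refused whole. The fingers move at their own pace and stop on an object; FORCE is the grip in N (left out, the last holds). Time passes only in rows, so rows that do not move let the fingers close. It gives the time, the measured TCP pose, the force and the opening at its end, in the units of the state.
- ctrl.sense(): the state, without advancing time (a new reading comes with each control period).
- camera(name): name is "side" or "top"; returns the picture (384x512x3 uint8, blue, green, red); there is no depth.
- camera_params(name): a dict with "intrinsics" (3x3 intrinsics, pixels), "origin" and "rotation" of the camera in the world. Camera axes: x right, y down, z forward; pixel columns grow to the right and rows downward; lengths in m; the calibration is good to about 2 mm. A picture is of the moment at which its call begins. camera_params takes no time and is no camera call.
- ctrl.job_done(): hands the job in, once; it reports no verdict.
Trained networks look in the newest picture that a camera, given by its name, has taken for a name from the list of things; names that differ only in an ending like _2 or _b are one class to them, and where a whole thing is asked for, a point or a joint stands for the part that bears it (a point fixed in the world has none). Each returns a list of dicts, best first, with "score" (0 to 1); they miss things now and then, are a little off and sometimes report something else, mostly with a low value. They report only what shows in the picture. A call takes as long as a camera call.
- spotter.look_for(target, camera): "centre" ([column, row] in pixels, amid what is visible of it).
- spotter.trace(target, camera): "region" (384x512 bool, what is visible of it) and "centre" ([column, row] in pixels, amid what is visible of it).
- spotter.mark_of(target, camera): "centre" ([column, row] in pixels: a listed point, or the origin of a listed thing).
The state is a dict: "clock": time; "joints": joint angles; "qvel": joint speeds; "joint_efforts": joint torques, N m; "tcp_pos": TCP position; "tcp_rot": TCP orientation; "force": force on the tool from outside, world axes, zero at the start; "wrist_torque": the same for the moment, N m; "opening": finger opening in m.
Only numpy, scipy, OpenCV 4.12 (cv2) and the standard library are available. Lean on these libraries where they do the work, as an engineer would, in place of code of your own. Each camera call takes 0.05 s, during which the arm holds its last target.

## Working session

There is one attempt and no reset: what is moved stays moved. The work goes in short steps, Python scripts to look and compute and a shell command to move; the robot and the scene stay as the last step left them, time stands still between calls to the robot, and variables do not carry over. Pictures are saved under pics/ and viewed, and the job is handed in when it is done.

```bash
mkdir -p pics
cat > h.py <<'E'
import numpy as np,cv2
from plant import ctrl,camera,camera_params,spotter
def ray(n,uv):
    p=camera_params(n);K=np.array(p["intrinsics"]);R=np.array(p["rotation"]);o=np.array(p["origin"])
    d=R@np.linalg.inv(K)@np.array([uv[0],uv[1],1.0]);return o,d
def at_z(n,uv,z):
    o,d=ray(n,uv);return o+d*(z-o[2])/d[2]
def proj(n,X):
    p=camera_params(n);K=np.array(p["intrinsics"]);R=np.array(p["rotation"]);o=np.array(p["origin"])
    c=K@(R.T@(np.array(X)-o));return c[:2]/c[2]
E
python3 - <<'E'
from h import *
for n in("top","side"):
    im=camera(n);cv2.imwrite(f"pics/{n}0.png",im);p=camera_params(n);print(n,np.round(p["origin"],3),np.round(p["rotation"],2).tolist(),np.round(p["intrinsics"],0).tolist())
for t,z in [("axis",.085),("spoke_end",.085),("station",.068),("red_mid",.068),("blue_mid",.068),("yellow_mid",.068),("green_mid",.068),("saline_bottle",0),("pad_box",0),("label_roll",0),("reader",0)]:
    for n in("top","side"):
        r=spotter.mark_of(t,n)
        for q in r[:6 if t=="spoke_end" else 1]: print(t,n,round(q["score"],2),np.round(q["centre"],1),np.round(at_z(n,q["centre"],z),4))
s=ctrl.sense();print(s["clock"],s["tcp_pos"],s["tcp_rot"],s["opening"])
E
```

```text
top [ 0.472 -0.09   0.996] [-0.7, 0.72, -0.02, 0.05] [[355.0, 0.0, 260.0], [0.0, 355.0, 193.0], [0.0, 0.0, 1.0]]
side [ 0.42  -0.728  0.612] [0.89, -0.09, 0.05, -0.45] [[390.0, 0.0, 257.0], [0.0, 390.0, 192.0], [0.0, 0.0, 1.0]]Traceback (most recent call last):
  File "<stdin>", line 7, in <module>
  File "h.py", line 7, in at_z
    o,d=ray(n,uv);return o+d*(z-o[2])/d[2]
        ~~~^^^^^^
  File "h.py", line 5, in ray
    d=R@np.linalg.inv(K)@np.array([uv[0],uv[1],1.0]);return o,d
      ~^~~~~~~~~~~~~~~~~
ValueError: matmul: Input operand 1 has a mismatch in its core dimension 0, with gufunc signature (n?,k),(k,m?)->(n?,m?) (size 3 is different from 4)
```

```bash
sed -i 's/R=np.array(p\["rotation"\])/R=Rotation.from_quat(p["rotation"]).as_matrix()/; 1a from scipy.spatial.transform import Rotation' h.py
python3 - <<'E'
from h import *
for t,z in [("axis",.085),("spoke_end",.085),("station",.068),("red_mid",.068),("blue_mid",.068),("yellow_mid",.068),("green_mid",.068),("saline_bottle",0),("pad_box",0),("label_roll",0),("reader",0)]:
    for n in("top","side"):
        r=spotter.mark_of(t,n)
        for q in r[:6 if t=="spoke_end" else 1]: print(t,n,round(q["score"],2),np.round(q["centre"],1),np.round(at_z(n,q["centre"],z),4))
s=ctrl.sense();print(s["clock"],s["tcp_pos"],s["tcp_rot"],s["opening"])
E
```

```text
axis top 0.74 [265.9 184.1] [ 0.5855 -0.0746  0.085 ]
axis side 0.96 [271.4 200.5] [ 0.5859 -0.0753  0.085 ]
spoke_end top 0.76 [284.2 136. ] [ 0.7108 -0.1257  0.085 ]
spoke_end top 0.28 [246.4 178.9] [ 0.6005 -0.0244  0.085 ]
spoke_end side 0.77 [338.2 208.9] [ 0.7189 -0.1323  0.085 ]
spoke_end side 0.41 [273.4 202.9] [ 0.5883 -0.0844  0.085 ]
station top 0.97 [275.1 159.7] [ 0.652  -0.1004  0.068 ]
red_mid top 0.61 [286.8 168.8] [ 0.6267 -0.1305  0.068 ]
red_mid side 0.69 [297.3 218.9] [ 0.6308 -0.1273  0.068 ]
blue_mid top 0.58 [263.1 161.6] [ 0.6479 -0.0684  0.068 ]
blue_mid side 0.6 [300.7 200.6] [ 0.6562 -0.0679  0.068 ]
yellow_mid top 0.41 [246.2 178. ] [ 0.6053 -0.0227  0.068 ]
yellow_mid side 0.59 [281.6 189.2] [ 0.6247 -0.0171  0.068 ]
green_mid top 0.41 [252.5 198.4] [ 0.5508 -0.0382  0.068 ]
green_mid side 0.66 [254.7 197.5] [ 0.5564 -0.0357  0.068 ]
saline_bottle top 0.51 [287.7 169.3] [ 0.6365 -0.136   0.    ]
saline_bottle side 0.88 [287.8 180.8] [0.6765 0.1059 0.    ]
pad_box top 0.56 [330.  223.8] [ 0.4799 -0.2483  0.    ]
pad_box side 0.59 [237.3 292.9] [ 0.4806 -0.2408  0.    ]
label_roll top 0.59 [299.5 259.4] [ 0.3841 -0.1605  0.    ]
label_roll side 0.67 [190.1 274.4] [ 0.3936 -0.1751  0.    ]
1.25 [ 0.25119508 -0.59945697  0.21863309] [ 8.32611452e-01 -5.53857534e-01 -3.69710445e-05 -3.34640419e-05] 0.0932720703327824
```

View pics/top0.png

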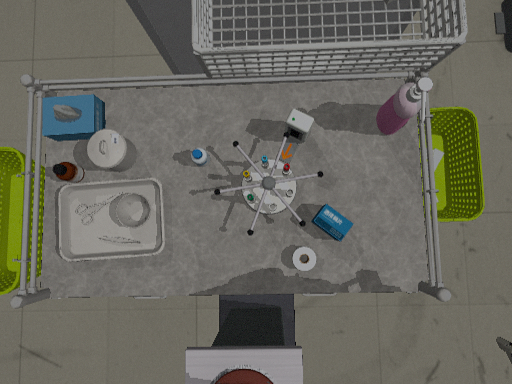

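View pics/side0.png

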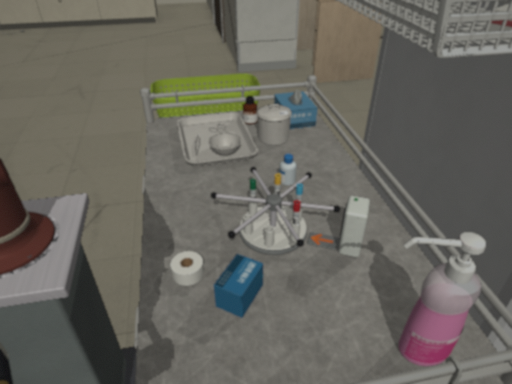

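```bash
cat >> h.py <<'E'
from scipy.optimize import least_squares
def grab(n,tag=None):
    im=camera(n)
    if tag: cv2.imwrite(f"pics/{tag}_full.png",im)
    return im
def crop(im,c,w,h,s,fn):
    x,y=int(c[0]-w/2),int(c[1]-h/2)
    cv2.imwrite(fn,cv2.resize(im[y:y+h,x:x+w],None,fx=s,fy=s,interpolation=cv2.INTER_CUBIC));print("crop origin",x,y)
E
python3 - <<'E'
from h import *
im=cv2.imread("pics/top0.png");crop(im,(268,182),130,130,4.6,"pics/topc.png")
im=cv2.imread("pics/side0.png");crop(im,(290,220),180,130,4.4,"pics/sidec.png")
E
```

```text
crop origin 203 117
crop origin 200 155
```

View pics/topc.png

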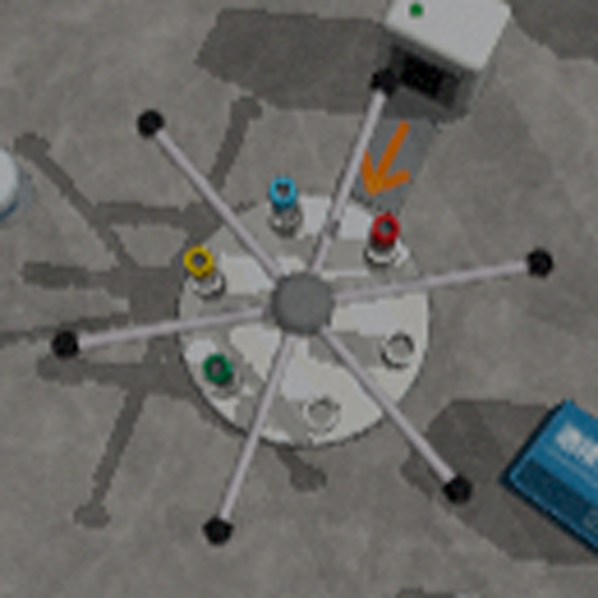

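View pics/sidec.png

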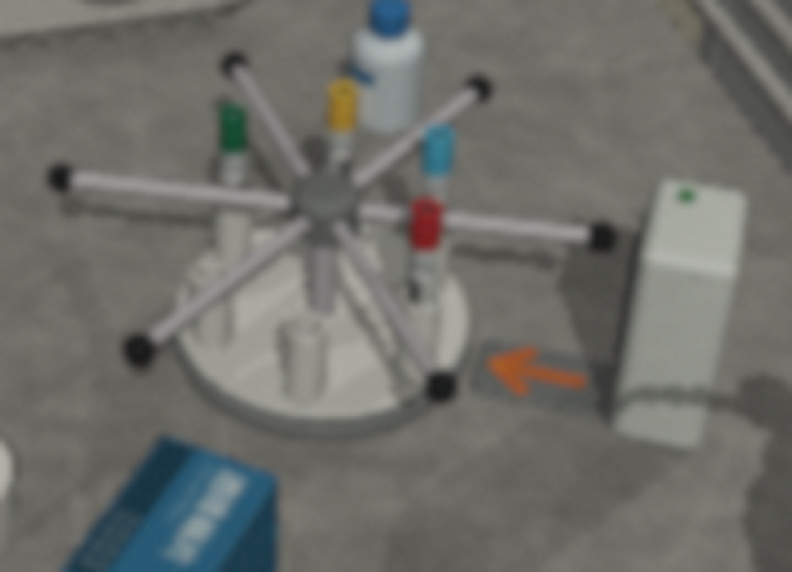

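```bash
cat >> h.py <<'E'
def balls(n,im,guess,rad=7):
    g=im.astype(float).max(2);out=[]
    for u,v in guess:
        x0,y0=int(round(u))-rad,int(round(v))-rad
        w=np.clip(60-g[y0:y0+2*rad+1,x0:x0+2*rad+1],0,None)
        yy,xx=np.mgrid[y0:y0+2*rad+1,x0:x0+2*rad+1]
        out.append(((w*xx).sum()/w.sum(),(w*yy).sum()/w.sum(),w.sum()) if w.sum()>0 else (np.nan,)*3)
    return np.array(out)
def model(c,th,r=.135,z=.085):
    return [(c[0]+r*np.cos(th+k*np.pi/3),c[1]+r*np.sin(th+k*np.pi/3),z) for k in range(6)]
E
python3 - <<'E'
from h import *
c0=np.array([.5855,-.075]);
for n,ext in(("top",[]),("side",[])):
    im=cv2.imread(f"pics/{n}0.png")
    th=np.arctan2(-.1257+.075,.7108-.5855);c=c0.copy()
    for it in range(3):
        b=balls(n,im,[proj(n,X) for X in model(c,th)],6 if it<2 else 4)
        ok=b[:,2]>100
        f=lambda p:np.concatenate([(proj(n,X)-q[:2]) for X,q,o in zip(model(p[:2],p[2]),b,ok) if o])
        s=least_squares(f,[*c,th],loss="soft_l1");c=s.x[:2];th=s.x[2]
    print(n,c.round(4),np.degrees(th).round(2),b.round(1).tolist(),np.round(f(s.x).reshape(-1,2),1).tolist())
    hsv=cv2.cvtColor(im,cv2.COLOR_BGR2HSV)
    m=cv2.inRange(hsv,(5,150,100),(18,255,255));k,l,st,ce=cv2.connectedComponentsWithStats(m)
    for i in range(1,k):
        if st[i,4]>15:
            pts=np.argwhere(l==i)[:,::-1]
            W=np.array([at_z(n,p,.003) for p in pts]);m_=W.mean(0);d=W-m_
            ev,V=np.linalg.eigh(d[:,:2].T@d[:,:2]);
            print(" orange",st[i],ce[i].round(1),m_.round(4),"bearing from axis",np.degrees(np.arctan2(*(m_[:2]-c)[::-1])).round(2),"pca",np.degrees(np.arctan2(V[1,1],V[0,1])).round(1))
    for t in("station","reader"):
        for q in spotter.mark_of(t,n)[:2]:
            z=.068 if t=="station" else 0;w=at_z(n,q["centre"],z);print(t,q["score"],w.round(4),np.degrees(np.arctan2(*(w[:2]-c)[::-1])).round(1))
    for q in spotter.trace("reader",n)[:1]:
        print("rd",q["score"],q["centre"],q["region"].sum());cv2.imwrite(f"pics/rd_{n}.png",np.where(q["region"],255,0).astype(np.uint8))
    for col,rng in dict(red=((172,120,60),(180,255,255)),yellow=((20,120,80),(32,255,255)),green=((55,80,40),(90,255,255)),blue=((92,120,80),(104,255,255))).items():
        m=cv2.inRange(hsv,*rng);u=proj(n,[*c,.1]).astype(int);mm=np.zeros_like(m);mm[u[1]-60:u[1]+60,u[0]-60:u[0]+60]=1;m*=mm
        k,l,st,ce=cv2.connectedComponentsWithStats(m)
        for i in range(1,k):
            if st[i,4]>8:
                w=at_z(n,ce[i],.108);print(" ",col,st[i,4],ce[i].round(1),"r",np.hypot(*(w[:2]-c)).round(4),"bearing",np.degrees(np.arctan2(*(w[:2]-c)[::-1])).round(1))
E
```

```text
top [ 0.5895 -0.0809] -21.9 [[287.1, 133.5, 1362.0], [235.1, 143.3, 797.0], [216.8, 191.5, 957.0], [249.8, 231.9, 890.0], [302.0, 223.0, 1053.0], [320.0, 173.7, 922.0]] [[-0.9, 0.9], [0.4, -0.0], [0.2, -0.2], [0.1, -0.3], [0.1, -0.1], [-0.0, -0.0]]
 orange [282 144  10  15  72] [286.3 152.6] [ 0.6841 -0.1335  0.003 ] bearing from axis -29.08 pca 151.8
station 0.97 [ 0.652  -0.1004  0.068 ] -17.3
rd 0.9 [293.7, 131.5] 928
  red 17 [286.2 166.5] r 0.059 bearing -52.0
  yellow 27 [245.8 173.4] r 0.0602 bearing 68.6
  green 27 [250.1 196.7] r 0.0599 bearing 129.1
  blue 21 [264.1 158.6] r 0.059 bearing 8.4
  blue 134 [322.4 216.5] r 0.1611 bearing -124.8
side [ 0.5898 -0.0807] -21.8 [[336.5, 208.8, 640.0], [309.0, 174.3, 137.0], [252.2, 168.4, 84.0], [213.0, 195.0, 328.0], [231.2, 234.4, 790.0], [299.7, 242.6, 699.0]] [[-0.3, -0.1], [-0.5, 0.8], [0.8, 0.1], [0.1, -0.3], [-0.0, 0.0]]
 orange [312 235  20   9  61] [318.5 238.8] [ 0.6835 -0.1307  0.003 ] bearing from axis -28.13 pca 151.1
rd 0.66 [349.6, 235.9] 1737
  red 29 [296.2 205.8] r 0.0616 bearing -55.5
  yellow 57 [277.4 178.5] r 0.0566 bearing 68.4
  green 55 [252.5 183.8] r 0.0583 bearing 131.3
  blue 47 [288.2 158. ] r 0.1489 bearing 62.9
  blue 45 [299.1 188.8] r 0.0579 bearing 5.1
```

Run:
```python
from h import *
c=np.array([.5896,-.0808])
for n in("top","side"):
    im=cv2.imread(f"pics/{n}0.png");M=cv2.imread(f"pics/rd_{n}.png",0)>0
    S=8;best=[]
    u=proj(n,[.75,-.17,.06]).astype(int);y0,x0=u[1]-50,u[0]-50
    sub=cv2.resize(M[y0:y0+100,x0:x0+100].astype(np.uint8),None,fx=S,fy=S,interpolation=cv2.INTER_NEAREST)
    for b in np.arange(-36,-20,.25):
        a=np.radians(b);x=np.array([np.cos(a),np.sin(a)]);y=np.array([-x[1],x[0]])
        P=[proj(n,[*(c+r*x+s*y),z]) for r in(.15,.198) for s in(-.032,.032) for z in(0,.118)]
        P2=[proj(n,[*(c+r*x+s*y),z]) for r in(.084,.19) for s in(-.018,.018) for z in(0.003,)]
        m=np.zeros_like(sub)
        H=cv2.convexHull(((np.array(P)-[x0,y0]+.5)*S).astype(np.int32));cv2.fillConvexPoly(m,H,1)
        best.append(((m&sub).sum()/(m|sub).sum(),b))
    best.sort(reverse=True);print(n,best[:3])
    b=best[0][1];a=np.radians(b);x=np.array([np.cos(a),np.sin(a)]);y=np.array([-x[1],x[0]])
    big=cv2.resize(im[y0-15:y0+105,x0-35:x0+105],None,fx=5,fy=5,interpolation=cv2.INTER_CUBIC)
    P=[proj(n,[*(c+r*x+s*y),z]) for r in(.15,.198) for s in(-.032,.032) for z in(0,.118)]
    for p in P+[proj(n,[*c,.003]),proj(n,[*(c+.084*x),.003]),proj(n,[*(c+.14*x),.003])]:
        q=((p-[x0-35,y0-15]+.5)*5).astype(int);cv2.circle(big,tuple(int(i) for i in q),3,(255,0,255),-1)
    cv2.imwrite(f"pics/rdfit_{n}.png",big)
```

```text
top [(np.float64(0.6290755600632402), np.float64(-28.75)), (np.float64(0.628448237277515), np.float64(-28.5)), (np.float64(0.6270858164481525), np.float64(-29.0))]
side [(np.float64(0.7275218118305382), np.float64(-30.25)), (np.float64(0.7264803175653325), np.float64(-29.75)), (np.float64(0.7262228316990359), np.float64(-30.0))]
```

```bash
python3 -m inch '[[[0,0,0],10.0,0],[[0.0,-0.05,0],10.0,0],[[0,-0.05,0],10.0,0]]'
```

```text
clock: 1.92
tcp_pos: [0.3505, -0.586, 0.2191]
tcp_rot: [-0.658, 0.753, -0.0, 0.0]
force: [0.2, 0.2, -0.1]
opening: 0.0674
```

```bash
python3 -m inch '[[[-0.055,-0.02,0],0,0],[[-0.06,-0.02,0],0,0],[[-0.06,-0.015,0],0,0],[[-0.06,-0.01,0],0,0],[[-0.06,-0.005,0],0,0],[[-0.06,-0.005,0],0,0],[[-0.06,-0.005,0],0,0],[[-0.06,-0.0025,0],0,0],[[-0.06,0,0],0,0],[[-0.055,0,0],0,0]]' && python3 -m inch '[[[0,0,0],0,0],[[0,0,0],0,0]]'
```

```text
clock: 3.18
tcp_pos: [0.5063, -0.0095, 0.219]
tcp_rot: [-0.661, 0.75, -0.0, 0.001]
force: [1.1, -0.1, 0.2]
opening: 0.0003
clock: 3.42
tcp_pos: [0.506, -0.0127, 0.2188]
tcp_rot: [-0.661, 0.751, -0.0, -0.0]
force: [0.6, -0.3, -0.2]
opening: 0.0006
```

View pics/rdfit_top.png

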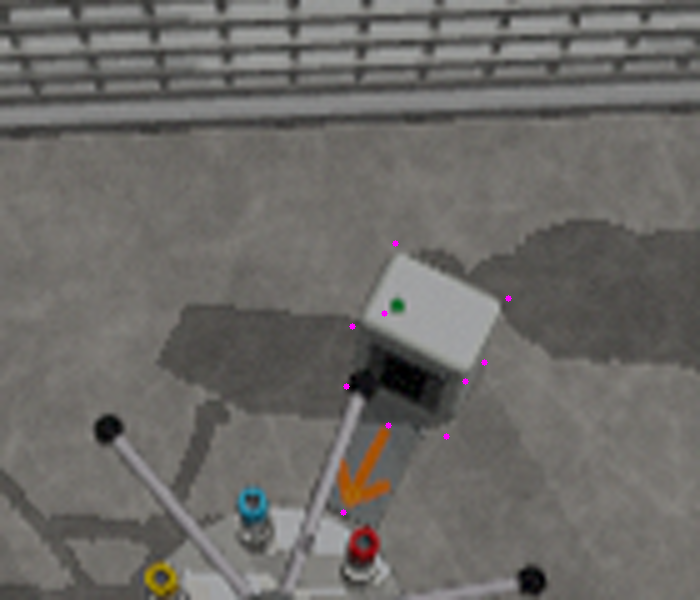

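View pics/rdfit_side.png

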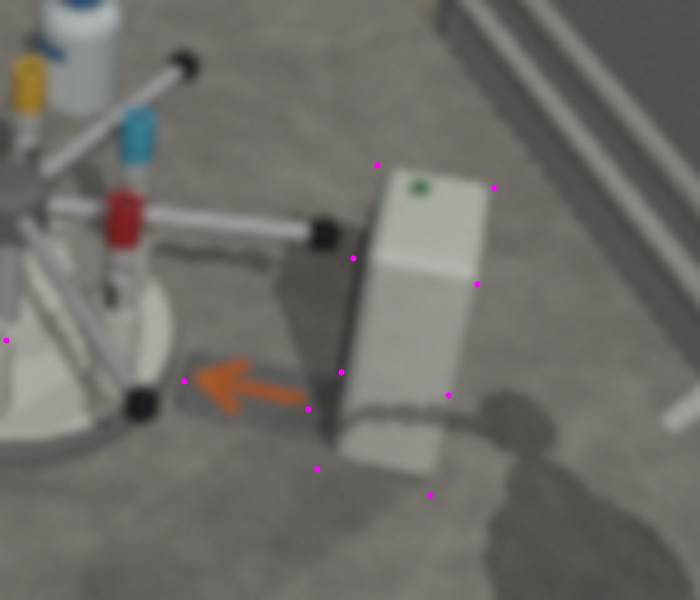

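```bash
python3 -m inch '[[[-0.006,0,0],0,0],[[0,0,0.04],0,0],[[0,0,0.04],0,0],[[0,0,0.04],0,0],[[0,0,0.034],0,0],[[0,0,0],0,0]]'
python3 - <<'E'
from h import *
for n in("top","side"):
    im=grab(n);crop(im,(268,182) if n=="top" else (290,220),150,120,5,f"pics/{n}1.png")
E
```

```text
clock: 4.18
tcp_pos: [0.505, -0.0071, 0.0628]
tcp_rot: [-0.66, 0.751, 0.002, -0.002]
force: [0.3, -0.4, 0.1]
opening: 0.0006
crop origin 193 122
crop origin 215 160
```

View pics/top1.png

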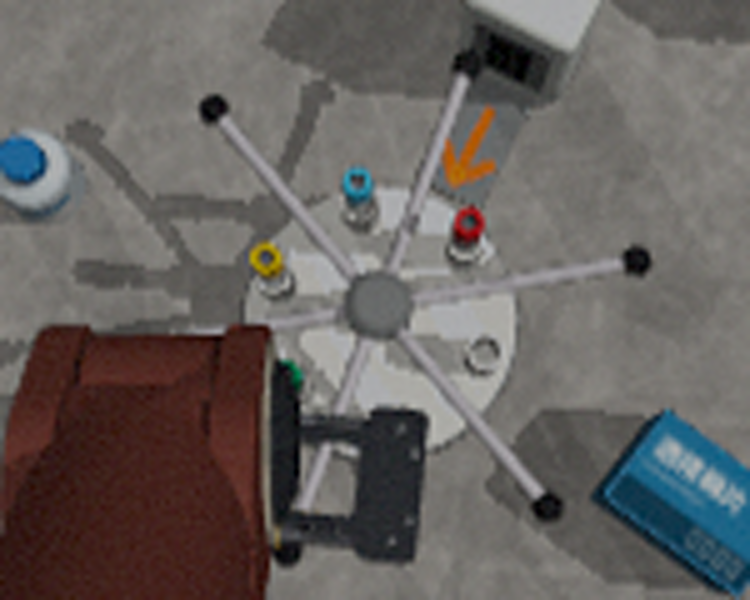

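View pics/side1.png

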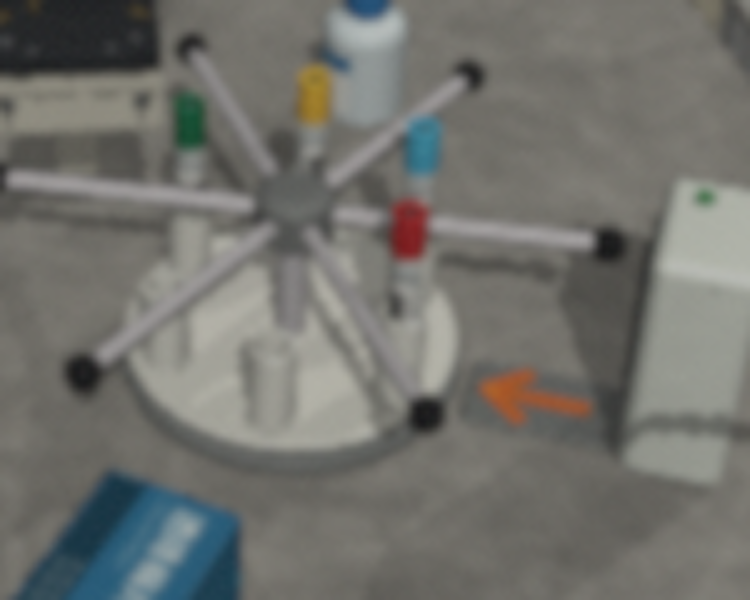

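```bash
cat >> h.py <<'E'
C=np.array([.5896,-.0808]);READER=-28.7
def angle(th0,names=("top","side")):
    """th0 deg guess of a spoke; returns theta per camera"""
    for n in names:
        im=camera(n);th=np.radians(th0);used=[]
        hsv=cv2.cvtColor(im,cv2.COLOR_BGR2HSV)
        for it in range(4):
            P=[proj(n,X) for X in model(C,th)]
            b=balls(n,im,P,7 if it<1 else 5)
            d=np.array([np.hypot(*(p-q[:2])) for p,q in zip(P,b)])
            lo,hi=(250,1300) if n=="top" else (60,1100)
            ok=(b[:,2]>lo)&(b[:,2]<hi)
            if not ok.any(): print(n,"none",b[:,2]);break
            f=lambda p:np.concatenate([(proj(n,X)-q[:2]) for X,q,o in zip(model(C,p[0]),b,ok) if o])
            s=least_squares(f,[th],loss="soft_l1",f_scale=.5);th=s.x[0]
        t=np.degrees(th);print(n,"spoke",round(t,2),"nball",ok.sum(),"res",np.abs(f(s.x)).round(1).tolist())
        for col,rng in dict(red=((172,120,60),(180,255,255)),blue=((92,120,80),(104,255,255))).items():
            m=cv2.inRange(hsv,*rng);u=proj(n,[*C,.1]).astype(int);mm=np.zeros_like(m);mm[u[1]-40:u[1]+40,u[0]-40:u[0]+40]=1;m*=mm
            k,l,st,ce=cv2.connectedComponentsWithStats(m)
            for i in range(1,k):
                w=at_z(n,ce[i],.108);r=np.hypot(*(w[:2]-C))
                if st[i,4]>8 and .045<r<.075: print("   ",col,st[i,4],"r",r.round(3),"bearing",np.degrees(np.arctan2(*(w[:2]-C)[::-1])).round(1))
        cv2.imwrite(f"pics/last_{n}.png",im)
    return t
E
python3 -m inch '[[[0.005,0.0014,0],0,0],[[0.005,0.0014,0],0,0],[[0.005,0.0014,0],0,0],[[0.005,0.0014,0],0,0],[[0.005,0.0014,0],0,0],[[0.005,0.0014,0],0,0],[[0.005,0.0014,0],0,0],[[0.004,0.0014,0],0,0],[[0.003,0.0014,0],0,0],[[0,0,0],0,0]]'
python3 - <<'E'
from h import *
angle(-12)
E
```

```text
clock: 5.52
tcp_pos: [0.4885, -0.0464, 0.0646]
tcp_rot: [-0.661, 0.751, 0.0, -0.0]
force: [-1.0, -0.7, -0.5]
opening: 0.0005
top spoke -8.34 nball 4 res [0.1, 0.1, 0.0, 0.0, 0.3, 0.5, 0.0, 0.0]
    red 23 r 0.06 bearing -39.7
    blue 25 r 0.06 bearing 22.3
side spoke -8.53 nball 6 res [0.2, 0.3, 0.3, 1.3, 2.9, 0.1, 0.2, 0.3, 0.3, 0.2, 0.2, 0.3]
    red 20 r 0.061 bearing -43.1
    blue 47 r 0.057 bearing 18.3
```

```bash
python3 -m inch '[[[0.003,0.0006,0],0,0],[[0.004,0.0006,0],0,0],[[0.003,0.0004,0],0,0],[[0.002,0.0003,0],0,0],[[0.001,0,0],0,0],[[0,0,0],0,0]]'
python3 - <<'E'
from h import *
angle(-2)
E
```

```text
clock: 6.38
tcp_pos: [0.4853, -0.0588, 0.0647]
tcp_rot: [-0.661, 0.751, 0.0, -0.0]
force: [-0.0, 0.1, -0.1]
opening: 0.0005
top spoke -1.31 nball 4 res [0.0, 0.1, 0.2, 0.0, 0.2, 0.3, 0.1, 0.0]
    red 20 r 0.06 bearing -30.8
    blue 23 r 0.059 bearing 29.1
side spoke -1.48 nball 4 res [0.2, 0.5, 0.2, 0.2, 0.6, 0.4, 0.2, 0.4]
    red 27 r 0.06 bearing -34.8
    blue 45 r 0.057 bearing 26.1
```

```bash
python3 -m inch '[[[0.002,0,0],0,0],[[0.0015,0,0],0,0],[[0.001,0,0],0,0],[[0,0,0],0,0]]'
python3 - <<'E'
from h import *
angle(1)
for n in("top","side"):
    im=cv2.imread(f"pics/last_{n}.png")
    hsv=cv2.cvtColor(im,cv2.COLOR_BGR2HSV)
    m=cv2.inRange(hsv,(5,130,80),(18,255,255));k,l,st,ce=cv2.connectedComponentsWithStats(m)
    for i in range(1,k):
        if st[i,4]>40:
            pts=np.argwhere(l==i)[:,::-1]
            W=np.array([at_z(n,p,.003) for p in pts]);m_=W.mean(0);d=W-m_
            if not (.6<m_[0]<.75):continue
            ev,V=np.linalg.eigh(d[:,:2].T@d[:,:2]);
            print(" orange",st[i],m_.round(4),"bearing",np.degrees(np.arctan2(*(m_[:2]-C)[::-1])).round(2),"pca",np.degrees(np.arctan2(V[1,1],V[0,1])).round(1))
    X=proj(n,[*C,.05])
    o=(268,160) if n=="top" else (310,215)
    crop(im,o,110,100,6,f"pics/{n}2.png")
E
```

```text
clock: 6.98
tcp_pos: [0.4849, -0.0633, 0.0647]
tcp_rot: [-0.661, 0.751, -0.0, -0.0]
force: [-0.0, 0.6, -0.9]
opening: 0.0008
top spoke 1.26 nball 4 res [0.1, 0.1, 0.2, 0.0, 0.3, 0.4, 0.0, 0.0]
    red 11 r 0.062 bearing -32.0
    blue 25 r 0.059 bearing 31.1
side spoke 1.03 nball 4 res [0.1, 0.4, 0.2, 0.1, 0.4, 0.2, 0.2, 0.3]
    red 24 r 0.061 bearing -33.4
    blue 45 r 0.057 bearing 28.8
 orange [281 143  11  16  76] [ 0.6848 -0.1329  0.003 ] bearing -28.7 pca 150.5
crop origin 213 110
 orange [312 234  20  10  80] [ 0.685  -0.1315  0.003 ] bearing -28.0 pca 150.3
crop origin 255 165
```

View pics/top2.png

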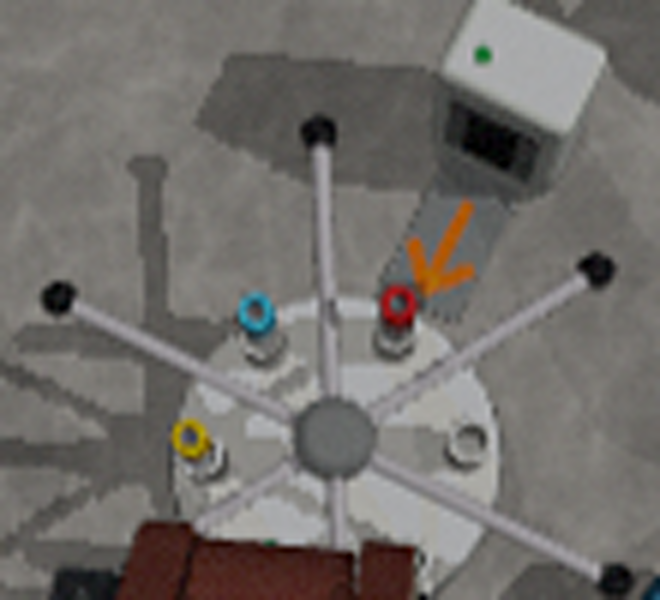

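View pics/side2.png

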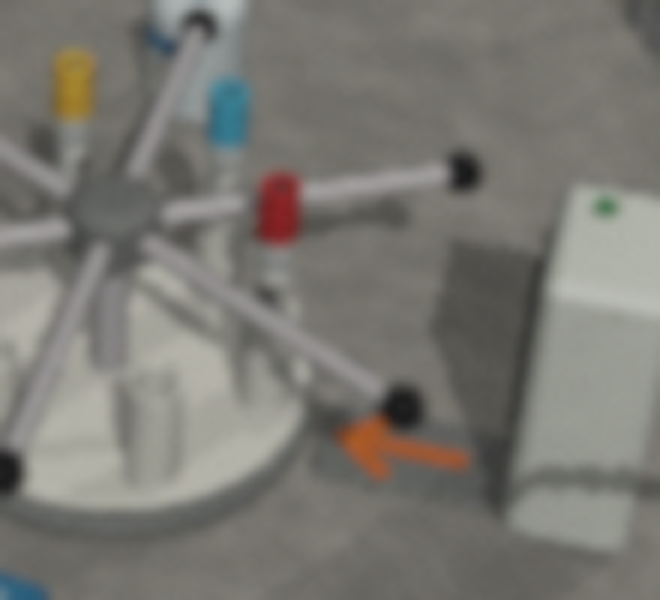

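```bash
python3 -m inch '[[[-0.004,0,0],0,0],[[-0.004,0,0],0,0],[[0,0,0.0],0,0],[[0,0,-0.03],0,0],[[0,0,-0.03],0,0],[[0,0,-0.03],0,0],[[0,0,0],0,0],[[0,0,0],0,0],[[0,0,0],0,0],[[0,0,0],0,0]]'
python3 - <<'E'
from h import *
angle(1)
E
python3 -m inch '[[[0,0,0],0,0],[[0,0,0],0,0],[[0,0,0],0,0],[[0,0,0],0,0],[[0,0,0],0,0],[[0,0,0],0,0],[[0,0,0],0,0],[[0,0,0],0,0],[[0,0,0],0,0],[[0,0,0],0,0]]'
```

```text
clock: 8.32
tcp_pos: [0.4854, -0.0552, 0.1538]
tcp_rot: [-0.661, 0.75, 0.001, -0.001]
force: [0.0, 0.6, -0.2]
opening: 0.0003
top spoke 1.28 nball 4 res [0.1, 0.0, 0.2, 0.0, 0.3, 0.4, 0.1, 0.0]
    red 22 r 0.06 bearing -29.0
    blue 24 r 0.058 bearing 31.1
side spoke 1.2 nball 5 res [0.2, 0.3, 1.1, 0.6, 0.4, 0.0, 0.6, 0.2, 0.1, 0.2]
    red 20 r 0.062 bearing -34.5
    blue 45 r 0.057 bearing 28.6
clock: 9.68
tcp_pos: [0.4859, -0.0552, 0.1547]
tcp_rot: [-0.661, 0.75, 0.0, 0.0]
force: [0.3, 0.6, 0.1]
opening: 0.0006
```

```bash
python3 -m inch '[[[0.029,-0.024,0],0,0],[[0.029,-0.024,0],0,0],[[0.029,-0.024,0],0,0],[[0.03,-0.0245,0],0,0],[[0,0,0],-10.3,0],[[0,0,0],-10.3,0],[[0,0,0],-10.3,0],[[0,0,0],-10.3,0],[[0,0,0],-10.3,0],[[0,0,0],-10.3,0]]'
python3 -m inch '[[[0,0,0],0,0],[[0,0,0],0,0]]'
python3 - <<'E'
from h import *
print(ctrl.sense()["joints"])
angle(1)
im=cv2.imread("pics/last_top.png");crop(im,(275,182),150,120,5,"pics/top3.png")
E
```

```text
clock: 10.92
tcp_pos: [0.5667, -0.1836, 0.1545]
tcp_rot: [0.953, -0.302, -0.0, 0.0]
force: [-0.4, -0.1, -0.3]
opening: 0.0006
clock: 11.18
tcp_pos: [0.5668, -0.1835, 0.1546]
tcp_rot: [0.952, -0.306, -0.0, -0.0]
force: [-0.0, 0.3, -0.6]
opening: 0.0003
[ 0.43442171  0.60802594 -0.25520343  1.66176913  0.18572816  0.89573546
 -0.51513115]
top spoke 1.49 nball 6 res [0.0, 0.1, 0.1, 0.1, 0.1, 0.0, 0.3, 0.2, 2.1, 0.1, 4.3, 0.5]
    red 18 r 0.059 bearing -28.5
    blue 20 r 0.06 bearing 31.7
side spoke 1.38 nball 6 res [0.3, 0.1, 1.8, 0.8, 0.7, 0.5, 0.4, 0.1, 0.8, 0.2, 0.1, 0.1]
    red 22 r 0.061 bearing -31.7
    blue 32 r 0.056 bearing 29.0
crop origin 200 122
```

View pics/top3.png

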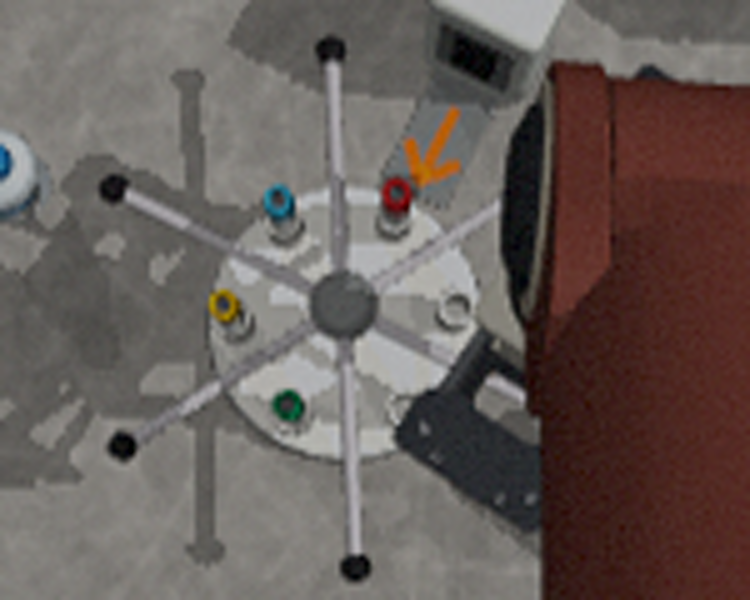

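```bash
python3 -m inch '[[[0,0,0],-7,0],[[0,0,0.03],0,0],[[0,0,0.03],0,0],[[0,0,0.031],0,0],[[0,0,0],0,0],[[-0.003,0.001,0],0,0],[[-0.003,0.001,0],0,0],[[0,0,0],0,0]]'
python3 - <<'E'
from h import *
angle(1.3)
im=cv2.imread("pics/last_side.png");crop(im,(280,215),150,120,5,"pics/side4.png")
E
```

```text
clock: 12.28
tcp_pos: [0.5608, -0.1825, 0.0648]
tcp_rot: [0.969, -0.246, 0.001, 0.0]
force: [0.5, -0.7, 0.3]
opening: 0.0004
top spoke 1.34 nball 6 res [0.1, 0.1, 0.2, 0.0, 0.2, 0.1, 0.2, 0.1, 1.5, 0.2, 2.7, 1.8]
    red 20 r 0.058 bearing -28.9
    blue 25 r 0.059 bearing 31.1
side spoke 1.11 nball 4 res [0.1, 0.3, 0.4, 0.1, 0.4, 0.1, 0.1, 0.2]
    blue 44 r 0.058 bearing 28.8
crop origin 205 155
```

View pics/side4.png

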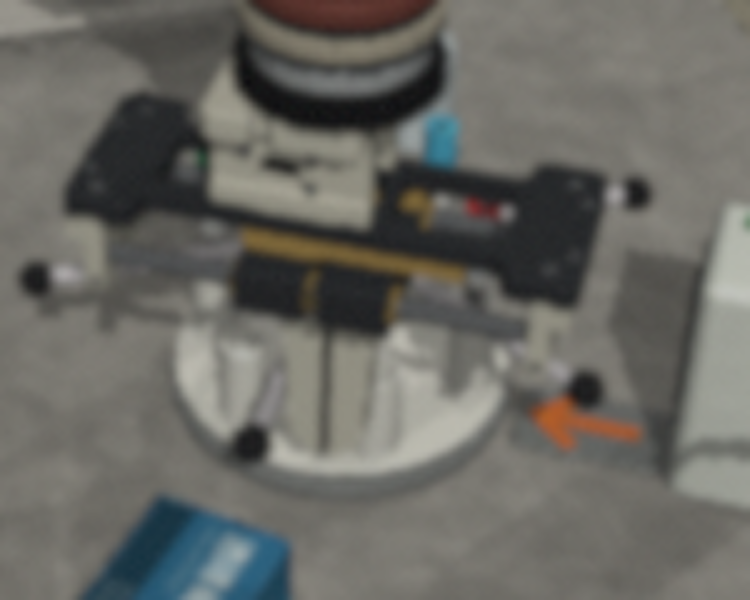

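```bash
python3 -m inch '[[[-0.003,0.0005,0],1,0],[[-0.004,0.001,0],2.2,0],[[-0.0049,0.001,0],2.7,0],[[-0.0049,0.001,0],2.7,0],[[-0.0049,0.001,0],2.7,0],[[-0.0049,0.001,0],2.7,0],[[-0.0049,0.001,0],2.7,0],[[-0.0049,0.001,0],2.7,0],[[-0.003,0.0006,0],1.6,0],[[0,0,0],0,0]]'
python3 - <<'E'
from h import *
angle(-20)
s=ctrl.sense();p=s["tcp_pos"][:2]-C;print("r,b",np.hypot(*p),np.degrees(np.arctan2(p[1],p[0]))%360)
E
```

```text
clock: 13.62
tcp_pos: [0.5241, -0.1646, 0.0636]
tcp_rot: [0.908, -0.418, -0.001, 0.0]
force: [0.7, -0.3, -0.7]
opening: 0.0006
top spoke -19.65 nball 6 res [0.8, 0.7, 0.3, 0.2, 0.1, 0.2, 0.3, 0.2, 0.4, 0.6, 0.9, 0.8]
    red 9 r 0.058 bearing -45.4
    red 14 r 0.06 bearing -53.0
    blue 26 r 0.059 bearing 10.6
side spoke -19.49 nball 5 res [0.1, 0.2, 0.6, 1.0, 0.1, 1.4, 0.0, 0.0, 0.0, 0.1]
    blue 49 r 0.058 bearing 6.8
r,b 0.10649138479723716 232.17300762915767
```

```bash
python3 -m inch '[[[-0.003,0.0006,0],1.6,0],[[-0.0049,0.001,0],2.7,0],[[-0.0049,0.001,0],2.7,0],[[-0.0049,0.001,0],2.7,0],[[-0.0049,0.001,0],2.7,0],[[-0.0049,0.001,0],2.7,0],[[-0.0049,0.001,0],2.7,0],[[-0.0049,0.001,0],2.7,0],[[-0.003,0.0006,0],1.6,0],[[0,0,0],0,0]]'
python3 - <<'E'
from h import *
angle(-41.5)
s=ctrl.sense();p=s["tcp_pos"][:2]-C;print("r,b",np.hypot(*p),np.degrees(np.arctan2(p[1],p[0]))%360)
E
```

```text
clock: 14.98
tcp_pos: [0.4969, -0.1344, 0.0637]
tcp_rot: [0.811, -0.585, -0.0, 0.0]
force: [-0.1, 0.4, -0.5]
opening: 0.001
top spoke -41.15 nball 6 res [0.5, 0.9, 0.2, 0.2, 0.2, 0.0, 0.1, 0.2, 1.0, 0.1, 0.2, 0.7]
    red 10 r 0.058 bearing -68.9
    blue 21 r 0.058 bearing -11.5
side spoke -41.05 nball 5 res [0.1, 0.2, 0.7, 0.3, 1.8, 2.1, 0.2, 0.1, 0.4, 0.0]
    red 16 r 0.067 bearing -75.6
    blue 55 r 0.059 bearing -15.2
r,b 0.10718211725678847 210.14962880623273
```

```bash
python3 -m inch '[[[-0.003,0.0006,0],1.6,0],[[-0.0049,0.001,0],2.7,0],[[-0.0049,0.001,0],2.7,0],[[-0.0049,0.001,0],2.7,0],[[-0.0036,0.0007,0],2,0],[[-0.0027,0.0005,0],1.5,0],[[-0.0018,0.0003,0],1,0],[[0,0,0],0,0]]'
python3 - <<'E'
from h import *
angle(-55)
s=ctrl.sense();p=s["tcp_pos"][:2]-C;print("r,b",np.hypot(*p),np.degrees(np.arctan2(p[1],p[0]))%360)
E
```

```text
clock: 16.08
tcp_pos: [0.4864, -0.1104, 0.0636]
tcp_rot: [0.733, -0.68, -0.0, 0.0]
force: [-0.7, -0.2, -0.3]
opening: 0.0007
top spoke -55.1 nball 6 res [0.1, 0.1, 0.2, 0.0, 0.1, 0.3, 0.0, 0.3, 2.5, 0.2, 0.5, 1.3]
    red 20 r 0.06 bearing -85.7
    blue 28 r 0.06 bearing -24.6
side spoke -55.2 nball 4 res [0.0, 0.3, 0.3, 0.6, 0.3, 0.2, 0.2, 0.0]
    red 27 r 0.062 bearing -85.7
    blue 54 r 0.06 bearing -28.8
r,b 0.10742957260087871 196.07981922669774
```

```bash
python3 -m inch '[[[-0.0022,0.0004,0],1.2,0],[[-0.0022,0.0004,0],1.2,0],[[-0.0015,0.0003,0],0.8,0],[[0,0,0],0,0]]'
python3 - <<'E'
from h import *
angle(-58.5)
s=ctrl.sense();p=s["tcp_pos"][:2]-C;print("r,b",np.hypot(*p),np.degrees(np.arctan2(p[1],p[0]))%360)
E
```

```text
clock: 16.68
tcp_pos: [0.4851, -0.1045, 0.0637]
tcp_rot: [0.714, -0.701, -0.0, -0.0]
force: [-0.7, 0.7, 0.3]
opening: -0.0001
top spoke -58.37 nball 6 res [0.0, 0.2, 0.4, 0.0, 0.3, 0.3, 0.0, 0.3, 2.7, 0.3, 0.4, 1.4]
    red 16 r 0.059 bearing -88.9
    blue 26 r 0.06 bearing -28.2
side spoke -58.42 nball 4 res [0.1, 0.3, 0.2, 0.6, 1.0, 2.2, 0.2, 0.2]
    red 19 r 0.065 bearing -89.7
    blue 48 r 0.06 bearing -32.0
r,b 0.10700165277166385 192.83758000766755
```

```bash
python3 -m inch '[[[0.004,0,0],0,0],[[0.005,0,0],0,0],[[0,0,0],0,0],[[0,0,-0.03],0,0],[[0,0,-0.03],0,0],[[0,0,-0.04],0,0],[[0,0,-0.03],0,0],[[0.03,0.02,-0.01],0,0],[[0.05,0.02,0],0,0],[[0.05,0.01,0],0,0]]'
python3 -m inch '[[[0.05,0.01,0],0,0],[[0.05,0,0],0,0],[[0.05,0,0],0,0],[[0.04,0,0],0,0],[[0,0,0],0,0],[[0,0,0],0,0]]'
python3 - <<'E'
from h import *
angle(-58.5)
for n in("top","side"):
    im=cv2.imread(f"pics/last_{n}.png");crop(im,(272,180) if n=="top" else (285,220),150,120,5,f"pics/{n}5.png")
for t in("saline_bottle","pad_box","label_roll"):
    q=spotter.mark_of(t,"side")[0];print(t,at_z("side",q["centre"],0).round(4))
E
```

```text
clock: 18.02
tcp_pos: [0.4368, -0.2457, 0.2041]
tcp_rot: [0.714, -0.7, 0.0, -0.0]
force: [0.5, -1.3, 0.6]
opening: 0.0005
clock: 18.77
tcp_pos: [0.4313, -0.4336, 0.2032]
tcp_rot: [0.714, -0.7, -0.001, -0.001]
force: [-0.2, 0.5, 0.1]
opening: 0.0006
top spoke -58.14 nball 6 res [0.1, 0.0, 0.2, 0.0, 0.1, 0.1, 0.1, 0.1, 0.0, 0.1, 0.3, 0.5]
    red 16 r 0.06 bearing -89.1
    blue 26 r 0.06 bearing -27.9
side spoke -58.3 nball 3 res [0.0, 0.3, 0.2, 0.6, 0.3, 0.1]
    red 33 r 0.063 bearing -89.2
    blue 50 r 0.061 bearing -32.0
crop origin 197 120
crop origin 210 160
saline_bottle [0.6856 0.1202 0.    ]
pad_box [ 0.479  -0.2471  0.    ]
label_roll [0.6118 0.0743 0.    ]
```

View pics/top5.png

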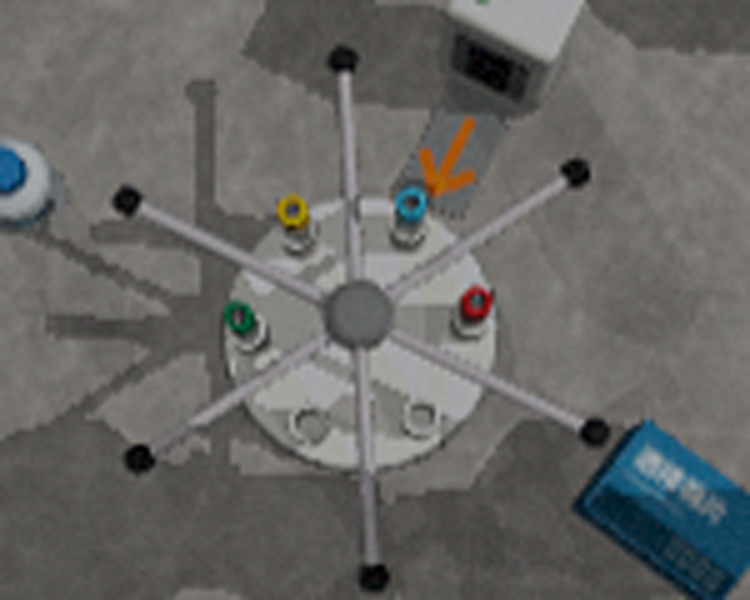

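View pics/side5.png

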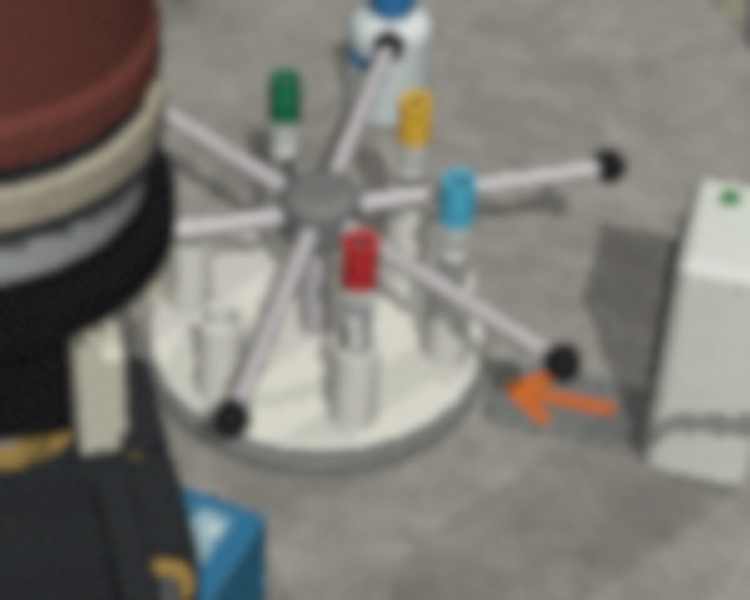

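Run:
```python
from h import *
o=np.array([197,120])
f=lambda p,z:at_z("top",np.array(p)/5-.4+o,z)[:2]
br=lambda w:np.degrees(np.arctan2(*(w-C)[::-1])).round(2)
for nm,p,z in [("plate far",(475,115),.003),("plate near",(430,202),.003),("tip",(437,195),.004),("tail",(470,122),.004)]:print(nm,br(f(p,z)))
im=cv2.imread("pics/last_top.png")
# reader top face: bright near
n="top";P=proj(n,[*(C+.174*np.array([np.cos(np.radians(-28.7)),np.sin(np.radians(-28.7))])),.118]);print(P)
g=im.min(2);m=(g>150).astype(np.uint8);k,l,st,ce=cv2.connectedComponentsWithStats(m)
i=l[int(P[1]),int(P[0])];print(i,st[i],ce[i],br(at_z(n,ce[i],.118)[:2]),np.hypot(*(at_z(n,ce[i],.118)[:2]-C)))
q=cv2.minAreaRect(np.argwhere(l==i)[:,::-1].astype(np.float32));print(q)
B=cv2.boxPoints(q);W=np.array([at_z(n,b,.118)[:2] for b in B]);
for j in range(4):
    d=W[(j+1)%4]-W[j];print(np.hypot(*d).round(4),np.degrees(np.arctan2(d[1],d[0])).round(1))
```

```text
plate far -29.16
plate near -29.44
tip -30.53
tail -28.9
[299.52889815 119.96473321]
189 [288 109  26  23 315] [300.52380952 119.85396825] -29.39 0.17539342007962253
((300.300048828125, 119.90000915527344), (22.807889938354492, 13.86362075805664), 26.56505012512207)
0.0358 -27.8
0.0579 -119.4
0.0356 151.9
0.0577 60.8
```

```bash
python3 -m inch '[[[0,0,0],0,0],[[0,0,0],0,0],[[0,0,0],0,0],[[0,0,0],0,0]]'
python3 - <<'E'
from h import *
angle(-58.3,("top",))
for t in("saline_bottle","pad_box","label_roll"):
    q=spotter.look_for(t,"top")[:2];print(t,[(round(a["score"],2),np.round(a["centre"],1)) for a in q])
E
```

```text
clock: 19.52
tcp_pos: [0.4311, -0.4349, 0.2036]
tcp_rot: [0.713, -0.701, -0.0, -0.0]
force: [0.7, 0.1, 0.6]
opening: 0.0007
top spoke -58.13 nball 6 res [0.2, 0.0, 0.2, 0.0, 0.1, 0.1, 0.1, 0.1, 0.0, 0.2, 0.3, 0.5]
    blue 26 r 0.06 bearing -27.9
saline_bottle []
pad_box [(0.7, array([334.1, 221.3]))]
label_roll [(0.74, array([305.4, 260.4]))]
```

View pics/last_top.png

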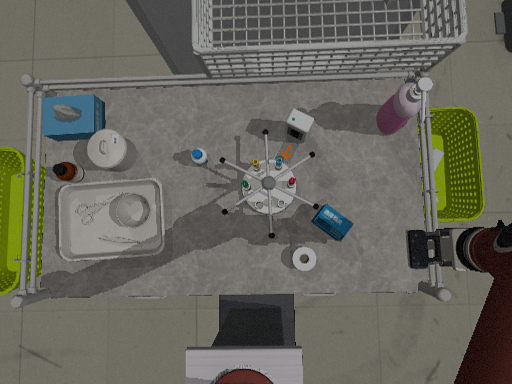

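```bash
python3 -c "
from plant import ctrl
print(ctrl.job_done())"
```

```text
the job is handed in; nothing more can be done
None
```

I turned the carousel about +23° by one spoke until the red-capped tube stood at the arrow. It rested there untouched for more than 2 s. I then turned it about −60° by another spoke to bring the light-blue-capped tube to the arrow, took the hand well away and handed the job in at about 19.6 s on the clock.

**Red tube:** its cup stood at a bearing of about −28.8°, against my working value of −28.7° for the reader.

**Light-blue tube:** its cup came to rest at about −28.2°, and the reading had not changed 0.75 s later, with the hand away. The reader's own bearing came out between −28° and −30.5° depending on what I measured (arrow, base plate, housing). The blue tube is therefore probably 0.5–1° (up to about 1 mm) short of exact alignment. I judged that within measuring error and did not nudge it again.

**Disagreements:**
- The side camera's cap bearings ran 3–4° off the top camera's; I trusted the spoke-ball fit, on which both cameras agreed to about 0.2°.
- The last look for the saline bottle found nothing, and the side camera gave a false place for the label roll because the arm was in the way.

**Surroundings:** in the final top picture the bottle, carton and roll are all where they started. The forces reported at the end of each move stayed under 2 N.

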